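# Lock the print jig with the mallet

### The arm

A 6-joint arm with a two-finger parallel gripper is mounted at the origin on the work surface. World frame = base frame: x ahead of the robot, y to its left, z up, the work surface at z = 0. Lengths are in m, angles in rad, forces in N, time in s.
With the tool pointing down it reaches from about 0.25 to 0.725 m from the base axis. Payload 4 kg.
Tool frame: the origin (TCP) lies between the finger pads; the fingertips stand 8 mm ahead of it and the grasp point (between the pads) lies 11 mm behind it; z points along the fingers, y is the line along which they close (so a half turn about z gives the same grasp; the last joint's range is limited). The gripper opens to 85 mm and grips with 20 to 120 N. Pads are 22 mm wide; open, the fingers measure 114 mm over their backs; the gripper's body (76 mm by 85 mm) begins 54 mm behind the grasp point. The pads swing forward as they close: fully open they stand 13 mm farther back than shut.
Start: joints at [-1.303, 0.241, 0.005, 1.335, 0, 1.571], TCP at [0.132, -0.482, 0.239] pointing down, gripper open.
Joint ranges: [-2.72, 2.72], [-1.05, 1.87], [-1.09, 1.28], [-1.99, 2.15], [-1.42, 1.44], [-3.14, 3.14]. Speed limits (rad/s): [2.79, 2.79, 3.14, 3.14, 3.14, 3.14].

### API

Orientations are given as a rotation vector (axis times angle).
In Python, from workcell import env gives the robot as it stands.
- The arm moves only by the tool play_rows, never from a script. Its argument "motion" is a list of rows, each a list of 3 entries, a list of its own where there are three numbers: the shift along the world's x, y, z each as a share of 500 mm, from -1 to 1, then the turn about the world's z as a share of pi rad, from -1 to 1, then the opening, from -1 (shut) to 1 (fully open). In form: [[[tx, ty, tz], twist, jaw], ...]. A call has exactly 8 rows; each row shifts and turns the commanded pose from where the row before left it; what a row does not reach is not made up. A row lasts 1/8 s, in which the tool goes at most 62.5 mm and 10.7 degrees, less where a joint would pass 70% of its speed; a pose out of reach is approached as far as the arm can. A call with a number of a shift or a turn outside -1 to 1 is refused whole. A call with a gripper value outside its range is refused whole. The fingers move at their own pace and stop on an object; the grip force is fixed at half the most. Time passes only in rows, so rows that do not move let the fingers close, or fill a call up. It gives the time, the measured TCP pose, the force, the opening and the grip force at its end, in the units of the state.
- env.sense(): the state, without advancing time (a new reading comes with each control period).
- env.read_camera(name): name is "side" or "top"; returns a dict with "color" (384x512x3 uint8, red, green, blue), "K" (3x3 intrinsics, pixels), "k1" (the pictures are not rectified: a ray, as slopes to the right and down, at radius r is drawn at 1 + k1 r^2 times it, then the intrinsics apply), "R" (3x3) and "t" (3): a world point X has camera coordinates R X + t. Camera axes: x right, y down, z forward; pixel columns grow to the right and rows downward; lengths in m; the calibration is good to about 2 mm. A picture is of the moment at which its call begins. There is no depth.
- env.sign_off(): hands the job in; it is judged then, once.
The state is a dict: "time_s": time; "joints": joint angles; "qvel": joint speeds; "effort": joint torques, N m; "ee_pos": TCP position; "orientation": TCP orientation; "force": force on the tool from outside, world axes, zero at the start; "torque": the same for the moment, N m; "grip_width": opening from 0.0 (shut) to 1.0 (fully open); "grasp_force": force on a finger pad.
Only numpy, scipy, OpenCV 4.12 (cv2) and the standard library are available. Lean on these libraries where they do the work, as an engineer would, in place of code of your own. Each camera call takes 0.05 s, during which the arm holds its last target. There are 200 camera calls.

### The job

Push the print jig's carriage all the way in to its stop, then pick up the mallet by its handle and knock the jig's sprung locking pin fully down with the mallet's face, in one blow or several; only the mallet may touch the pin. Afterwards stand the mallet back in its rest as it was, head upright in the pocket and handle over the cross bar, and let go. Leave the other things on the bench where they are.

Things in the scene. Friction and masses are not known exactly. Their poses are not given: they have to be found in the camera images.
- jig: Print jig fixed to the bench: grey base 260 x 130 x 12 mm (x -120 to 140), two side rails (tops 32 mm up), aluminium bridge across them centred at x = 50 mm (50 mm along x, 126 along y, top 98 mm up, brass collar to 104). Origin on the bench; +x is the way the carriage is pushed in (away from the robot, within 0.3 rad), z up.
- carriage: Steel carriage 205 x 88 x 12 mm with a white blank plate on it, sliding along jig x under the bridge. Takes 3 N, stays where left, stops solidly when home. Axes as the jig; origin at the underside of its 22 mm square locking hole, 14 mm up. Home: origin at jig x = 50 mm, below the pin; starts 40 to 70 mm short of it.
- push_plate (a point): Centre of the near face of the carriage's push plate, a dark upright steel plate at its near end: 12 mm thick, 80 mm wide, from 26 to 71 mm above the bench. This point lies at carriage x = -120 mm, 48 mm above the bench; axes as the jig. Push here along +x.
- lockpin: Sprung steel locking pin upright in the bridge (jig x = 50 mm, y = 0): flat round head 40 mm wide, 14 mm thick, on a 16 mm stem. Origin: centre of the head's top, 140 mm above the bench when up, 118 mm when fully down on the collar (22 mm travel). Takes 7 to 10 N, stays where driven. Its foot is blocked after 6 mm unless the carriage is home.
- rest: Mallet rest fixed to the bench: plywood board 220 x 110 x 10 mm (x -160 to 60) with a square head pocket, 76 mm inside, lip 9 mm high, and at x = -135 mm a cross bar 70 mm wide, top 39 mm up, under the handle. Origin on the bench below the pocket's centre, pocket floor 10 mm up; x from cross bar to pocket, away from the robot (within 0.3 rad).
- mallet: Mallet, 0.45 kg, standing on one face in its rest, handle level: upright round grey head 52 mm wide, 90 mm tall, dark band; flat-sided wooden handle 26 mm wide, 30 mm tall, middle 45 mm above the lower face, ending at x = -175 mm. Origin: centre of the lower striking face; z up the head, x from handle to head.
- mallet_grip (a point): Where to grip the mallet: middle of the handle, 65 mm from the head's axis (mallet x = -65 mm, z = 45 mm), axes as the mallet. Fingers close along y.
- tape_roll: Bystander: cardboard tape core ring lying flat, 90 mm across, 36 mm tall. Origin at its middle on the bench.
- ink_jar: Bystander: lidded jar, 64 mm across, 100 mm tall. Origin at its middle on the bench.
- hammer: Bystander: ordinary hammer lying flat (not the tool to use). Origin under its middle.
- wrench: Bystander: spanner lying flat. Origin under its middle.
- mug: Bystander: white mug, 80 mm across, 90 mm tall. Origin at its middle on the bench.
- can: Bystander: closed can, 72 mm across, 110 mm tall. Origin at its middle on the bench.
Not all that is in view belongs to the job. What is shaped like the mallet but purple is not meant.

How it is judged:
By the outcome, as a careful person would: the job done as asked, in the order asked, and still so for the second after the job is handed in, with the robot touching nothing.
It also fails if it takes over 64 s, if anything falls off the work surface, if the arm or the gripper's body presses on something with over 40 N, if the wrist force passes 120 N, or if a joint passes its speed limit or range.

## Working session

There is one attempt and no reset: what is moved stays moved. The work goes in short steps, Python scripts to look and compute and a tool call to move; the robot and the scene stay as the last step left them, time stands still between calls to the robot, and variables do not carry over. Pictures are saved under pics/ and viewed, at most 10 in all, crops included, and the job is handed in when it is done.

Besides the shell and the picture viewer there is one more tool, called after "Call:" in YAML: its name, and indented under it one key for each argument. play_rows: Moves the arm, as the interface text tells. Its arguments: {"type":"object","properties":{"motion":{"type":"array"}},"required":["motion"]}

```bash
mkdir -p pics; ls; cat > h.py <<'E'
import numpy as np, cv2
from workcell import env
def cam(n,save=None):
    c=env.read_camera(n)
    if save: cv2.imwrite('pics/'+save,cv2.cvtColor(c['color'],cv2.COLOR_RGB2BGR))
    return c
def ray(c,u,v):
    K=np.array(c['K']);k=c['k1'];R=np.array(c['R']);t=np.array(c['t'])
    d=np.array([(u-K[0,2])/K[0,0],(v-K[1,2])/K[1,1]]);s=d.copy()
    for _ in range(20): s=d/(1+k*(s@s))
    return -R.T@t, R.T@np.array([s[0],s[1],1.])
def onz(c,u,v,z):
    o,d=ray(c,u,v); return o+d*(z-o[2])/d[2]
def proj(c,X):
    p=np.array(c['R'])@np.array(X)+np.array(c['t']);s=p[:2]/p[2];s=s*(1+c['k1']*(s@s))
    K=np.array(c['K']);return np.array([K[0,0]*s[0]+K[0,2],K[1,1]*s[1]+K[1,2]])
E
python3 - <<'E'
from h import *
for n in ('top','side'):
    c=cam(n,n+'0.png'); print(n,-np.array(c['R']).T@c['t'],np.round(c['R'],3),np.round(c['K'],1),c['k1'])
s=env.sense();print(s)
E
```

```text
pics
top [0.17039352 0.01188294 1.58896759] [[ 0.008 -1.    -0.007]
 [-0.983 -0.006 -0.184]
 [ 0.183  0.009 -0.983]] [[457.7   0.  257.5]
 [  0.  457.7 193.3]
 [  0.    0.    1. ]] -0.15881005908442425
side [ 0.29191671 -1.01090018  0.94316458] [[ 0.985 -0.172 -0.016]
 [-0.122 -0.628 -0.769]
 [ 0.122  0.759 -0.639]] [[412.2   0.  258.2]
 [  0.  412.2 197.1]
 [  0.    0.    1. ]] -0.14175268480268555
{'time_s': 0.1, 'joints': array([-1.30300026e+00,  2.41333737e-01,  3.86154167e-03,  1.33518291e+00,
        3.15449538e-05,  1.57081178e+00]), 'qvel': array([ 7.83184722e-04, -1.48253766e-03,  3.22050938e-03, -2.63454372e-05,
       -7.53469703e-04, -3.37071292e-04]), 'effort': array([-1.22344212e-03, -3.73137474e+01,  2.53009665e+01,  1.08679783e-02,
       -7.61739557e-05, -6.32709927e-06]), 'ee_pos': array([ 0.13216876, -0.48165244,  0.23850489]), 'orientation': array([-3.11164579e+00, -4.19126681e-01,  3.40499217e-04]), 'force': array([-0.49397127, -0.28730717, -0.06597432]), 'torque': array([-0.05490359, -0.00472308,  0.0248855 ]), 'grasp_force': 0.0, 'grip_width': 0.9988055477470749}
```

View pics/top0.png

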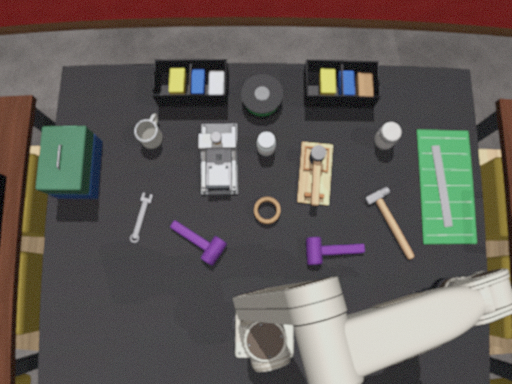

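View pics/side0.png

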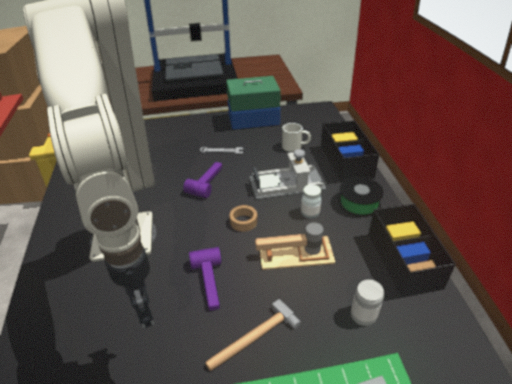

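The top picture shows the jig around (218,158), the pin head at (215,137), and the mallet in its rest at (317,170) with its head at (318,152). Two purple decoys sit nearer the robot. Next I'll zoom in on the jig and the rest.

```bash
python3 - <<'E'
import cv2
a=cv2.imread('pics/top0.png')[110:220,190:345]; cv2.imwrite('pics/c1.png',cv2.resize(a,None,fx=5,fy=5,interpolation=cv2.INTER_CUBIC))
a=cv2.imread('pics/side0.png')[140:275,235:345]; cv2.imwrite('pics/c2.png',cv2.resize(a,None,fx=4.4,fy=4.4,interpolation=cv2.INTER_CUBIC))
E
```

```text
(no output)
```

View pics/c1.png

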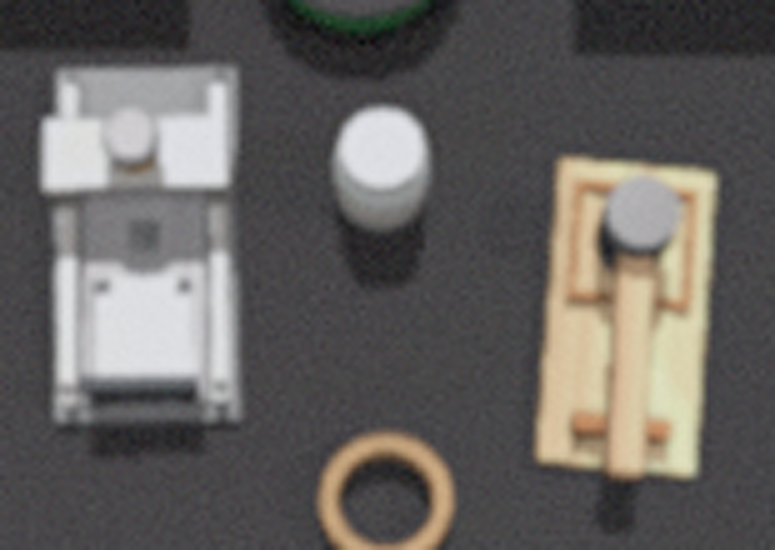

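View pics/c2.png

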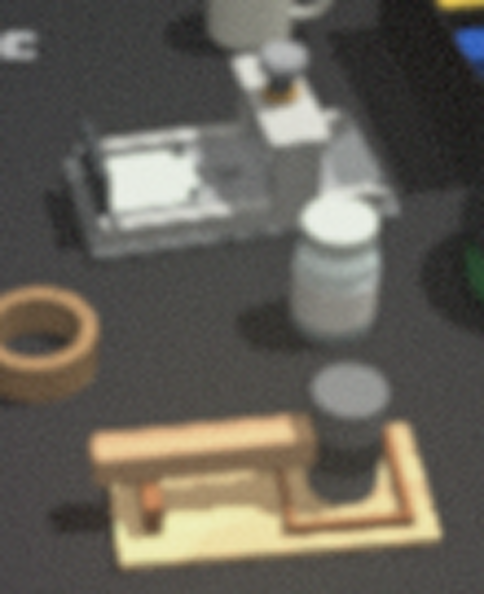

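```bash
python3 - <<'E'
from h import *
c=cam('top');s=cam('side')
T=lambda u,v,z:onz(c,190+(u+.5)/5-.5,110+(v+.5)/5-.5,z)
S=lambda u,v,z:onz(s,235+(u+.5)/4.4-.5,140+(v+.5)/4.4-.5,z)
def tri(a,b):
    o1,d1=ray(c,190+(a[0]+.5)/5-.5,110+(a[1]+.5)/5-.5);o2,d2=ray(s,235+(b[0]+.5)/4.4-.5,140+(b[1]+.5)/4.4-.5)
    k=np.linalg.lstsq(np.c_[d1,-d2],o2-o1,rcond=None)[0];p,q=o1+k[0]*d1,o2+k[1]*d2;return (p+q)/2,np.linalg.norm(p-q)
P=lambda n,x:print(n,np.round(x,4))
P('pin top',T(130,133,.14)); P('pin side',S(283,52,.14)); print(tri((130,133),(283,52)))
P('mal top',T(643,213,.10)); P('mal side',S(350,388,.10)); print(tri((643,213),(350,388)))
r=np.array([T(*p,.01) for p in [(557,157),(718,170),(699,477),(537,462)]])
P('rest corners',r)
ax=(r[0]+r[1]-r[2]-r[3])/2; y=np.arctan2(ax[1],ax[0]); P('rest yaw,len',[y,np.hypot(*ax[:2])]); P('yaw2',np.arctan2(*(r[0]+r[3]-r[1]-r[2])[:2]*[-1,1]))
P('rest origin',r.mean(0)+.05*np.array([np.cos(y),np.sin(y),0]))
rs=np.array([S(*p,.01) for p in [(440,540),(120,565),(405,423)]]);P('rest side',rs)
b=np.array([T(*p,.012) for p in [(58,68),(238,68),(241,422),(54,420)]]);P('jig corners',b)
ax=(b[0]+b[1]-b[2]-b[3])/2; y=np.arctan2(ax[1],ax[0]);P('jig yaw',[y,np.hypot(*ax[:2])])
P('jig org',b.mean(0)-.01*np.array([np.cos(y),np.sin(y),0]))
P('bridge',[T(*p,.098) for p in [(42,118),(228,190),(40,190)]])
P('handle end',[T(606,478,.07),T(646,478,.07),T(612,280,.07),T(657,280,.07)])
P('plate top',[T(82,378,.071),T(198,378,.071),T(82,390,.071),T(198,390,.071)]);P('plate side top near',S(82,120,.071)); P('hole',T(145,234,.026))
P('tape',T(386,497,.036));P('jar',T(382,147,.1))
# orange handle mask
E
```

```text
pin top [0.6323 0.1649 0.14  ]
pin side [0.6296 0.1627 0.14  ]
(array([0.63148015, 0.16507507, 0.13866008]), np.float64(0.0024469027324954544))
mal top [ 0.5907 -0.1789  0.1   ]
mal side [ 0.5904 -0.1802  0.1   ]
(array([ 0.59092165, -0.17904351,  0.09884867]), np.float64(0.00017492049739309932))
rest corners [[ 0.6573 -0.1292  0.01  ]
 [ 0.6488 -0.2454  0.01  ]
 [ 0.4249 -0.2264  0.01  ]
 [ 0.4349 -0.1127  0.01  ]]
rest yaw,len [-0.0795  0.2238]
yaw2 -0.0807
rest origin [ 0.5913 -0.1824  0.01  ]
rest side [[ 0.6421 -0.2466  0.01  ]
 [ 0.425  -0.2268  0.01  ]
 [ 0.6515 -0.1344  0.01  ]]
jig corners [[0.7226 0.2324 0.012 ]
 [0.7227 0.1013 0.012 ]
 [0.4617 0.0948 0.012 ]
 [0.4624 0.2265 0.012 ]]
jig yaw [0.0236 0.2607]
jig org [0.5823 0.1635 0.012 ]
bridge [[0.6564 0.2301 0.098 ]
 [0.6055 0.1017 0.098 ]
 [0.6052 0.2296 0.098 ]]
handle end [[ 0.4142 -0.1544  0.07  ]
 [ 0.4144 -0.1814  0.07  ]
 [ 0.5514 -0.1605  0.07  ]
 [ 0.5517 -0.1914  0.07  ]]
plate top [[0.4805 0.2003 0.071 ]
 [0.481  0.1214 0.071 ]
 [0.4722 0.2    0.071 ]
 [0.4727 0.1212 0.071 ]]
plate side top near [0.4707 0.1969 0.071 ]
hole [0.594  0.1642 0.026 ]
tape [ 0.4056 -0.0068  0.036 ]
jar [ 0.6358 -0.0024  0.1   ]
```

The rest and mallet origin come out at about (0.591,-0.180), yaw about -0.075. The pin is at (0.632,0.1645), the jig yaw is about 0.015, and the push plate's near face is at x≈0.4725. That puts the carriage about 40 mm short of home. I'll close the fingers and travel to a point behind the plate.

Call:
play_rows:
  motion:
    - [[0.038,0.08,0],0.0575,-1]
    - [[0.038,0.08,0],0.0575,-1]
    - [[0.038,0.08,0],0.0575,-1]
    - [[0.038,0.08,0],0.0575,-1]
    - [[0.038,0.08,0],0.0575,-1]
    - [[0.038,0.08,0],0.0575,-1]
    - [[0.038,0.08,0],0.0575,-1]
    - [[0.038,0.08,0],0.0575,-1]

```text
time_s: 1.2
ee_pos: [0.2846, -0.1609, 0.2394]
orientation: [2.051, 2.379, 0.0]
force: [1.2, 0.1, 0.6]
grip_width: 0.002
grasp_force: 0.0
```

Call:
play_rows:
  motion:
    - [[0.038,0.08,0],0.0575,-1]
    - [[0.038,0.08,0],0.0575,-1]
    - [[0.038,0.08,0],0.0575,-1]
    - [[0.038,0.08,0],0.0575,-1]
    - [[0.038,0.08,0],0.0575,-1]
    - [[0.038,0.08,0],0.0575,-1]
    - [[0.038,0.08,0],0.0575,-1]
    - [[0,0,0],0.0575,-1]

```text
time_s: 2.2
ee_pos: [0.4182, 0.1203, 0.2388]
orientation: [0.042, -3.141, -0.001]
force: [-1.1, -1.2, -0.5]
grip_width: -0.002
grasp_force: 0.0
```

Call:
play_rows:
  motion:
    - [[0.022,0.041,0],0,-1]
    - [[0.022,0.041,-0.05],0,-1]
    - [[0,0,-0.1],0,-1]
    - [[0,0,-0.1],0,-1]
    - [[0,0,-0.1],0,-1]
    - [[0,0,-0.036],0,-1]
    - [[0,0,0],0,-1]
    - [[0,0,0],0,-1]

```text
time_s: 3.2
ee_pos: [0.4401, 0.1591, 0.0472]
orientation: [-0.026, 3.14, 0.001]
force: [-0.1, -0.2, 0.6]
grip_width: -0.001
grasp_force: 0.0
```

Call:
play_rows:
  motion:
    - [[0.016,0,0],0,-1]
    - [[0.016,0,0],0,-1]
    - [[0.016,0,0],0,-1]
    - [[0.016,0,0],0,-1]
    - [[0.016,0,0],0,-1]
    - [[0.016,0,0],0,-1]
    - [[0.008,0,0],0,-1]
    - [[0,0,0],0,-1]

```text
time_s: 4.2
ee_pos: [0.4922, 0.1586, 0.0462]
orientation: [-0.025, 3.14, -0.001]
force: [-0.0, -0.0, -0.3]
grip_width: 0.003
grasp_force: 0.2
```

Call:
play_rows:
  motion:
    - [[0.005,0,0],0,-1]
    - [[0.005,0,0],0,-1]
    - [[0.005,0,0],0,-1]
    - [[0.005,0,0],0,-1]
    - [[0.003,0,0],0,-1]
    - [[0,0,0],0,-1]
    - [[0,0,0],0,-1]
    - [[0,0,0],0,-1]

```text
time_s: 5.2
ee_pos: [0.4997, 0.1587, 0.0461]
orientation: [0.027, -3.136, 0.0]
force: [-10.4, 0.4, 7.1]
grip_width: 0.002
grasp_force: 5.2
```

```bash
python3 - <<'E'
from h import *
c=cam('side','s1.png')
a=c['color'][130:220,225:345,::-1]; cv2.imwrite('pics/s1c.png',cv2.resize(a,None,fx=5,fy=5,interpolation=cv2.INTER_CUBIC))
E
```

```text
(no output)
```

View pics/s1c.png

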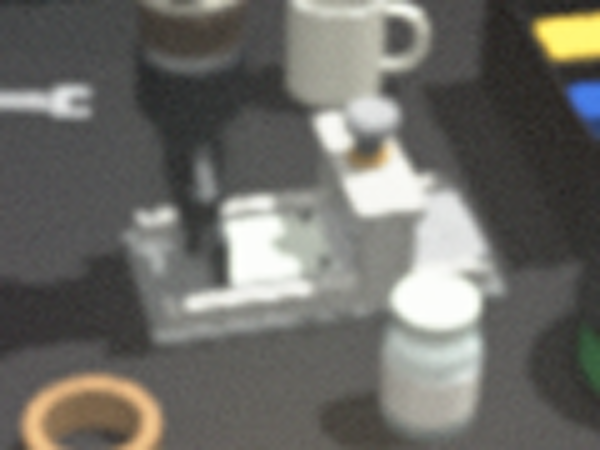

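The closed fingers are against the push plate (near crop (200,240)). The blank has slid up to the bridge and the hole is now hidden beneath it. I'll push a little harder to confirm the stop, then back off, lift and open.

Call:
play_rows:
  motion:
    - [[0.006,0,0],0,-1]
    - [[0.004,0,0],0,-1]
    - [[0,0,0],0,-1]
    - [[0,0,0],0,-1]
    - [[0,0,0],0,-1]
    - [[0,0,0],0,-1]
    - [[0,0,0],0,-1]
    - [[0,0,0],0,-1]

```text
time_s: 6.25
ee_pos: [0.4997, 0.1586, 0.0455]
orientation: [0.028, -3.126, 0.0]
force: [-21.7, 1.1, 14.0]
grip_width: 0.001
grasp_force: 10.7
```

Call:
play_rows:
  motion:
    - [[-0.04,0,0],0,-1]
    - [[-0.04,0,0],0,-1]
    - [[0,0,0.1],0,-1]
    - [[0,0,0.1],0,-1]
    - [[0,-0.05,0.1],0,1]
    - [[0,-0.08,0.1],0,1]
    - [[0.02,-0.1,0],-0.01,1]
    - [[0.02,-0.1,0],-0.01,1]

```text
time_s: 7.25
ee_pos: [0.4898, -0.007, 0.247]
orientation: [0.074, 3.135, -0.002]
force: [0.2, -0.4, -1.4]
grip_width: 0.848
grasp_force: 0.0
```

Call:
play_rows:
  motion:
    - [[0.02,-0.1,0],-0.01,1]
    - [[0.02,-0.1,0],0,1]
    - [[0.02,-0.09,0],0,1]
    - [[0.018,-0.046,0],0,1]
    - [[0,0,0],0,1]
    - [[0,0,0],0,1]
    - [[0,0,0],0,1]
    - [[0,0,0],0,1]

```text
time_s: 8.25
ee_pos: [0.5269, -0.1724, 0.2454]
orientation: [0.12, 3.139, -0.0]
force: [-0.8, -0.0, 1.1]
grip_width: 0.995
grasp_force: 0.0
```

```bash
python3 - <<'E'
from h import *
s=env.sense();print(s['ee_pos'],s['orientation'],s['force'],s['grip_width'])
c=cam('top','t2.png')
a=c['color'][110:220,190:345,::-1]; cv2.imwrite('pics/t2c.png',cv2.resize(a,None,fx=5,fy=5,interpolation=cv2.INTER_CUBIC))
E
```

```text
[ 0.52685175 -0.17236641  0.24539581] [ 1.19874276e-01  3.13883718e+00 -2.64976137e-04] [-0.82633148 -0.04117509  1.06491286] 0.9945269438483793
```

View pics/t2c.png

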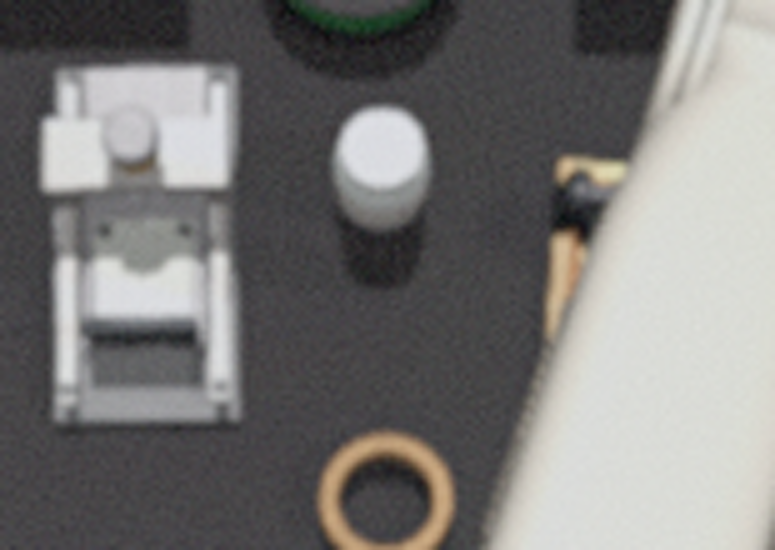

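The carriage is home: its plate edge has moved from about v=378 to 320 in the crop, about 42 mm, and the pin is still up. I'll descend on the handle and grip it.

Call:
play_rows:
  motion:
    - [[0,-0.002,-0.1],0,1]
    - [[0,0,-0.1],0,1]
    - [[0,0,-0.1],0,1]
    - [[0,0,-0.06],0,1]
    - [[0,0,-0.04],0,1]
    - [[0,0,0],0,1]
    - [[0,0,0],0,1]
    - [[0,0,0],0,-1]

```text
time_s: 9.3
ee_pos: [0.5279, -0.1745, 0.0466]
orientation: [0.122, 3.137, -0.001]
force: [1.0, -0.6, 0.1]
grip_width: 0.817
grasp_force: 0.0
```

Call:
play_rows:
  motion:
    - [[0,0,0],0,-1]
    - [[0,0,0],0,-1]
    - [[0,0,0],0,-1]
    - [[0,0,0],0,-1]
    - [[0,0,0],0,-1]
    - [[0,0,0],0,-1]
    - [[0,0,0],0,-1]
    - [[0,0,0],0,-1]

```text
time_s: 10.3
ee_pos: [0.5271, -0.1742, 0.0457]
orientation: [0.122, 3.138, -0.0]
force: [-1.0, 2.0, 5.7]
grip_width: 0.299
grasp_force: 59.9
```

Call:
play_rows:
  motion:
    - [[0,0,0.03],0,-1]
    - [[0,0,0.06],0,-1]
    - [[0,0,0.08],0,-1]
    - [[0,0,0.08],0,-1]
    - [[0,0,0.08],0,-1]
    - [[0,0,0.03],0,-1]
    - [[0,0,0],0,-1]
    - [[0,0,0],0,-1]

```text
time_s: 11.3
ee_pos: [0.5255, -0.1738, 0.2228]
orientation: [-0.122, -3.135, -0.002]
force: [0.4, -0.1, -4.5]
grip_width: 0.3
grasp_force: 59.4
```

Call:
play_rows:
  motion:
    - [[0,0.05,0],0,-1]
    - [[0.01,0.09,0],0,-1]
    - [[0.015,0.1,0],0,-1]
    - [[0.015,0.1,0],0,-1]
    - [[0.015,0.1,0],0,-1]
    - [[0.015,0.1,0],0,-1]
    - [[0.012,0.09,0],0,-1]
    - [[0,0.057,0],0,-1]

```text
time_s: 12.3
ee_pos: [0.5668, 0.1714, 0.2223]
orientation: [-0.119, -3.135, 0.002]
force: [-0.1, 0.6, -3.8]
grip_width: 0.293
grasp_force: 59.7
```

Call:
play_rows:
  motion:
    - [[0,0,0],0,-1]
    - [[0,0,0],0,-1]
    - [[0,0,0],0,-1]
    - [[0,0,0],0,-1]
    - [[0,0,0],0,-1]
    - [[0,0,0],0,-1]
    - [[0,0,0],0,-1]
    - [[0,0,0],0,-1]

```text
time_s: 13.3
ee_pos: [0.5678, 0.1693, 0.2251]
orientation: [0.122, 3.139, 0.0]
force: [-0.4, 0.2, -3.7]
grip_width: 0.296
grasp_force: 59.7
```

```bash
python3 - <<'E'
from h import *
s=env.sense();print(s['ee_pos'],s['orientation'],s['force'],s['grip_width'])
c=cam('side','s3.png')
a=c['color'][90:210,215:345,::-1]; cv2.imwrite('pics/s3c.png',cv2.resize(a,None,fx=5,fy=5,interpolation=cv2.INTER_CUBIC))
print(proj(c,[.632,.1645,.14]))
E
```

```text
[0.56777574 0.169297   0.22514029] [1.22158217e-01 3.13920171e+00 5.23296325e-05] [-0.40142355  0.17307252 -3.7325998 ] 0.2960489156065423
[299.4641363  151.07942001]
```

View pics/s3c.png

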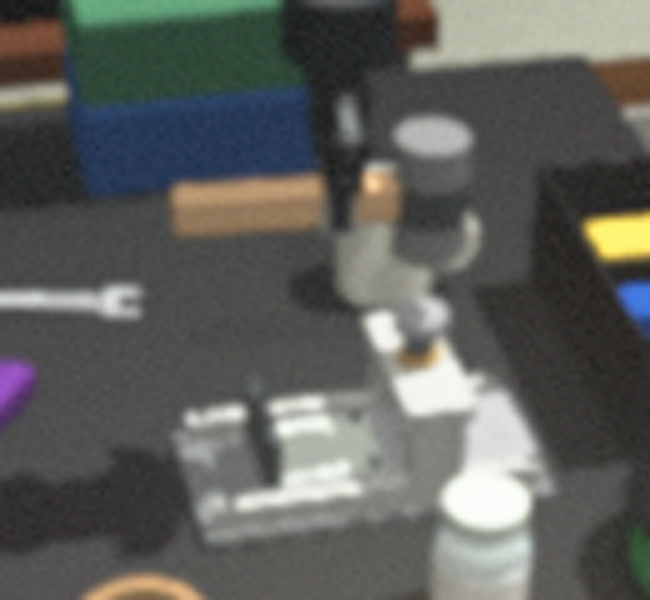

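The mallet hangs level, with its head right above the pin (head top at crop (433,137), pin at (425,312)). I'll strike now: fast approach, then through the 22 mm travel.

Call:
play_rows:
  motion:
    - [[0.002,0,-0.03],0,-1]
    - [[0,0,-0.05],0,-1]
    - [[0,0,-0.05],0,-1]
    - [[0,0,-0.015],0,-1]
    - [[0,0,0],0,-1]
    - [[0,0,0],0,-1]
    - [[0,0,0],0,-1]
    - [[0,0,0],0,-1]

```text
time_s: 14.35
ee_pos: [0.5687, 0.1695, 0.1531]
orientation: [0.122, 3.139, 0.001]
force: [-4.9, 0.9, 3.7]
grip_width: 0.295
grasp_force: 60.8
```

```bash
python3 - <<'E'
from h import *
s=env.sense();print(s['ee_pos'],s['orientation'],s['force'],s['torque'])
c=cam('side','s4.png')
a=c['color'][90:210,215:345,::-1]; cv2.imwrite('pics/s4c.png',cv2.resize(a,None,fx=5,fy=5,interpolation=cv2.INTER_CUBIC))
E
```

```text
[0.56870473 0.16953842 0.15310763] [1.21746441e-01 3.13908850e+00 9.44570464e-04] [-4.91081315  0.8752682   3.72358937] [0.28437697 0.63313825 0.03596849]
```

View pics/s4c.png

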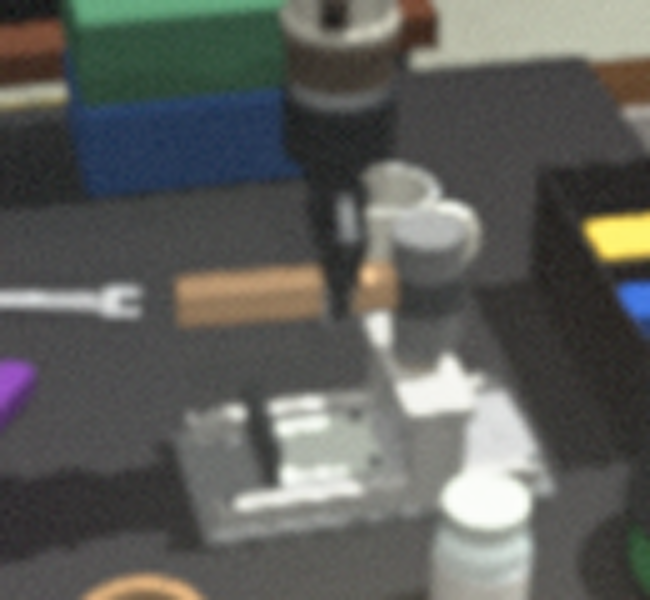

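The handle looks tilted by 1–2°, and the net upward force is about 7.4 N. I'll press further and see whether it bottoms out.

Call:
play_rows:
  motion:
    - [[0,0,-0.004],0,-1]
    - [[0,0,-0.004],0,-1]
    - [[0,0,0],0,-1]
    - [[0,0,0],0,-1]
    - [[0,0,0],0,-1]
    - [[0,0,0],0,-1]
    - [[0,0,0],0,-1]
    - [[0,0,0],0,-1]

```text
time_s: 15.4
ee_pos: [0.5685, 0.1696, 0.1524]
orientation: [0.122, 3.137, 0.002]
force: [-12.7, -0.1, 18.9]
grip_width: 0.298
grasp_force: 63.0
```

Call:
play_rows:
  motion:
    - [[0,0,0.04],0,-1]
    - [[0,0,0.06],0,-1]
    - [[0,0,0.06],0,-1]
    - [[0,0,0.04],0,-1]
    - [[0,0,0],0,-1]
    - [[0,0,0],0,-1]
    - [[0,0,0],0,-1]
    - [[0,0,0],0,-1]

```text
time_s: 16.4
ee_pos: [0.5684, 0.1691, 0.2475]
orientation: [-0.122, -3.137, 0.001]
force: [0.1, -0.6, -3.8]
grip_width: 0.291
grasp_force: 59.9
```

```bash
python3 - <<'E'
from h import *
s=env.sense();print(s['ee_pos'],s['orientation'],s['force'],s['torque'])
c=cam('side','s5.png')
o=cv2.imread('pics/s3.png')
f=lambda a:cv2.resize(a[80:190,235:325],None,fx=4.4,fy=5,interpolation=cv2.INTER_CUBIC)
cv2.imwrite('pics/s5c.png',np.hstack([f(o),f(c['color'][:,:,::-1])]))
for z in (.14,.118): u,v=proj(c,[.632,.1645,z]);print((u-235)*4.4+396,(v-80)*5)
E
```

```text
[0.56840676 0.16910662 0.24745114] [-1.22110779e-01 -3.13737300e+00  1.15997725e-03] [ 0.13496353 -0.6110854  -3.75406835] [ 0.01574938  0.16018699 -0.02600124]
679.6421997010918 355.3971000568828
678.3922044851398 381.3015834956448
```

View pics/s5c.png

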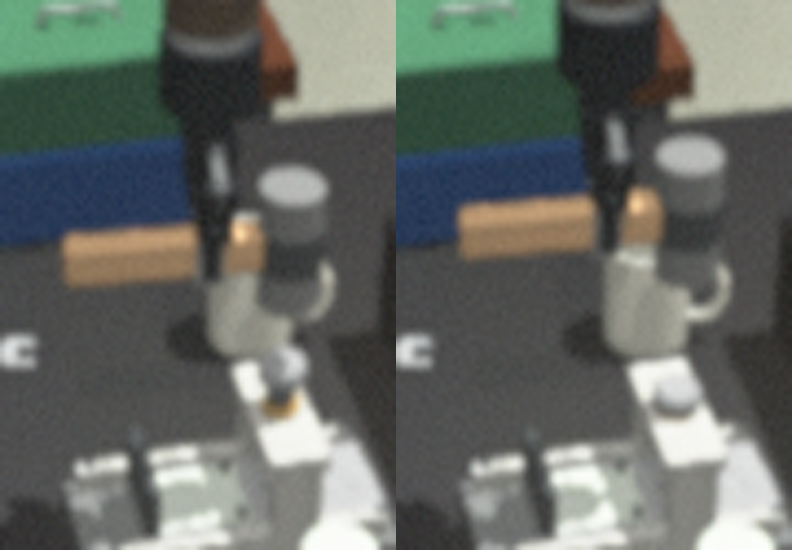

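The pin head now sits on the collar (right panel (676,390), against the projected full-down position at v≈381; the up position would be at about 355). It also held solidly against 22 N, so it is fully down. The mallet tilted only about 1° in the grip. Next I'll carry it back to the rest.

Call:
play_rows:
  motion:
    - [[0,-0.05,0],0,-1]
    - [[-0.012,-0.1,0],0,-1]
    - [[-0.012,-0.1,0],0,-1]
    - [[-0.014,-0.11,0],0,-1]
    - [[-0.014,-0.11,0],0,-1]
    - [[-0.014,-0.1,0],0,-1]
    - [[-0.014,-0.08,0],0,-1]
    - [[-0.002,-0.037,0],0,-1]

```text
time_s: 17.45
ee_pos: [0.5271, -0.1765, 0.2485]
orientation: [-0.127, -3.139, 0.001]
force: [0.4, -0.0, -4.0]
grip_width: 0.296
grasp_force: 60.0
```

Call:
play_rows:
  motion:
    - [[0,0,0],0,-1]
    - [[0,0,-0.04],0,-1]
    - [[0,0,-0.08],0,-1]
    - [[0,0,-0.08],0,-1]
    - [[0,0,-0.08],0,-1]
    - [[0,0,-0.05],0,-1]
    - [[0,0,0],0,-1]
    - [[0,0,0],0,-1]

```text
time_s: 18.45
ee_pos: [0.5291, -0.1737, 0.0848]
orientation: [0.12, 3.137, -0.0]
force: [0.1, 0.5, -4.0]
grip_width: 0.289
grasp_force: 59.8
```

Call:
play_rows:
  motion:
    - [[-0.003,-0.001,-0.02],0,-1]
    - [[0,0,-0.02],0,-1]
    - [[0,0,-0.016],0,-1]
    - [[0,0,-0.01],0,-1]
    - [[0,0,-0.006],0,-1]
    - [[0,0,-0.004],0,-1]
    - [[0,0,0],0,-1]
    - [[0,0,0],0,-1]

```text
time_s: 19.45
ee_pos: [0.5263, -0.1748, 0.0459]
orientation: [0.122, 3.139, -0.0]
force: [0.0, 0.3, -1.7]
grip_width: 0.293
grasp_force: 60.4
```

Call:
play_rows:
  motion:
    - [[0,0,-0.002],0,-1]
    - [[0,0,0],0,-1]
    - [[0,0,0],0,1]
    - [[0,0,0],0,1]
    - [[0,0,0],0,1]
    - [[0,0,0],0,1]
    - [[0,0,0],0,1]
    - [[0,0,0],0,1]

```text
time_s: 20.45
ee_pos: [0.5263, -0.1747, 0.0446]
orientation: [0.122, 3.139, 0.0]
force: [-0.4, -0.1, -0.9]
grip_width: 1.003
grasp_force: 0.0
```

Call:
play_rows:
  motion:
    - [[0,0,0],0,1]
    - [[0,0,0.04],0,1]
    - [[0,0,0.08],0,1]
    - [[0,0,0.1],0,1]
    - [[0,0,0.1],0,1]
    - [[0,0,0.08],0,1]
    - [[0,0,0],0,1]
    - [[0,0,0],0,1]

```text
time_s: 21.45
ee_pos: [0.526, -0.1746, 0.244]
orientation: [-0.122, -3.138, -0.0]
force: [-0.7, 0.1, -0.2]
grip_width: 1.002
grasp_force: 0.0
```

Call:
play_rows:
  motion:
    - [[-0.1,0.05,0],0,1]
    - [[-0.1,0.1,0],0,1]
    - [[-0.1,0.1,0],0,1]
    - [[-0.1,0.1,0],0,1]
    - [[-0.05,0.0,0],0,1]
    - [[0,0,0],0,1]
    - [[0,0,0],0,1]
    - [[0,0,0],0,1]

```text
time_s: 22.45
ee_pos: [0.3195, -0.0175, 0.2442]
orientation: [-0.124, -3.138, -0.0]
force: [-0.5, 0.1, 0.0]
grip_width: 1.001
grasp_force: 0.0
```

```bash
python3 - <<'E'
from h import *
s=env.sense();print(s['time_s'],s['ee_pos'],s['force'],s['grip_width'])
a=cam('top','t6.png');b=cam('side','s6.png')
f=lambda a:cv2.resize(a[:,:,::-1],None,fx=4,fy=4,interpolation=cv2.INTER_CUBIC)
A=f(a['color'][115:215,190:290+55][:, :]) ;B=f(b['color'][140:275,235:345])
A=cv2.resize(A,(350,226)); 
L=cv2.resize(a['color'][110:220,190:345,::-1],(400,284),interpolation=cv2.INTER_CUBIC)
W=cv2.resize(b['color'][:,:,::-1],(400,300))
R=cv2.resize(B,(400,491)); L2=np.vstack([L,W])
R=cv2.copyMakeBorder(R,0,584-491,0,0,cv2.BORDER_CONSTANT)
cv2.imwrite('pics/f.png',np.hstack([L2,R]))
E
```

```text
22.45 [ 0.3194775  -0.01746588  0.24420382] [-0.4695538   0.14543212  0.00994088] 1.00119335425178
```

View pics/f.png

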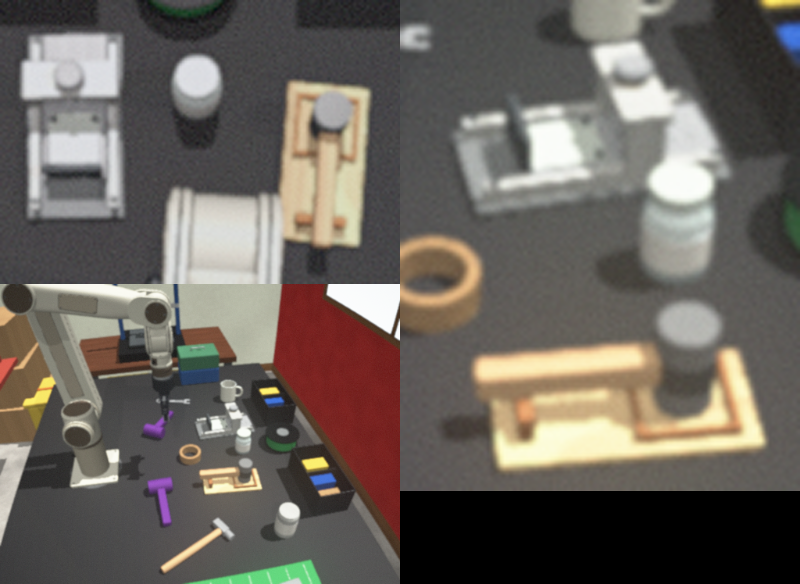

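The mallet stands in its pocket as before, with its head at (690,325) and its handle over the bar. The pin is on the collar at (632,68), the carriage is home, and nothing else has moved.

```bash
python3 -c "
from h import *
print(env.sign_off())"
```

```text
the job is handed in; nothing more can be done
None
```

The job is handed in: carriage pushed home to its stop, pin knocked fully down with the mallet, and mallet standing back in its rest and released, at 22.5 s on the robot's clock; sign-off returned no verdict.

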